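Index a bearing flange with a clean pusher

TASK

Pull the yellow-handled pusher straight up out of the tool pot, leaving the red and green drivers in it, and use its brass shank (never your fingers, the machined flange must stay clean) to push the round steel flange round until its notch faces the red pointer. Then put the pusher away tip down in the empty blue cup: lower it in rather than dropping it, let go, and leave the flange at the mark and the other things on the bench where they are.

Things in the scene. Friction and masses are not known exactly. Their poses are not given: they have to be found in the camera images.
- pusher_handle (a point): Centre of the handle of the yellow pusher: tool 185 mm long, 0.08 to 0.15 kg, round yellow handle 24 mm diameter, 90 mm long, below it a straight brass shank 10 mm diameter, 95 mm long, flat tip. z runs from tip to handle end. This point is 140 mm above the tip, 45 mm below the handle's end. Starts upright in a hole of the tool pot, tip 10 mm above the bench.
- pusher_tip (a point): Centre of the flat tip of the pusher's brass shank (the tool's lower end); z as for the handle.
- pot_centre (a point): Centre of the fixed grey round tool pot, 120 mm diameter, at its rim 85 mm above the bench. A black insert has three round holes 15 mm across, 70 mm deep, in a triangle with 51 mm sides, a driver in each, tops 195 mm above the bench. Fingers that close at right angles to the line from the midpoint of the red and green drivers to the pusher miss those two.
- red_driver_handle (a point): Red-handled driver, same shape and size as the yellow pusher but with a steel shank, standing in another hole of the tool pot; leave it in its hole. Point at the centre of its handle
- green_driver_handle (a point): Green-handled driver, same shape and size as the yellow pusher but with a steel shank, standing in another hole of the tool pot; leave it in its hole. Point at the centre of its handle
- fixture_axis (a point): Point on the flange's vertical turning axis, 39.5 mm above the bench, mid-thickness of the flange; x points to the red pointer. Flange: steel disc 128 mm diameter, 25 mm thick, rim 27 to 52 mm above the bench, hub up to 60 mm. Fixture below: fixed green disc 176 mm diameter, top 25 mm above the bench, with the red pointer lying on its rim.
- notch (a point): Middle of the flange's notch, 54 mm from the turning axis, 39.5 mm above the bench; x points outwards. Notch: parallel walls 22 mm apart, open outwards, from 44 to 64 mm from the axis, through the full thickness (green fixture shows below). The flange turns either way, any amount, against steady friction of about 0.06 N m (1 N at the notch), and stays where it is left.
- mark (a point): Where the notch point must be: on the line from the turning axis to the red pointer, 54 mm from the axis. Fixed to the fixture; x points outwards to the pointer.
- cup_floor (a point): Centre of the inner floor of the blue cup, 5 mm above the bench. The cup is fixed, round, 105 mm deep inside, inner diameter 62 mm at the floor and 66 mm at the mouth. A tool stood in it leans against its rim.
- cup_mouth (a point): Centre of the blue cup's mouth, 110 mm above the bench; outer diameter 72 mm.
- jar_mid (a point): Middle of a loose grease jar, 60 mm diameter, 75 mm high; leave it alone.
- ring_mid (a point): Middle of a loose steel spare bearing ring lying flat, 80 mm diameter, 18 mm high; leave it alone.
- wrench_mid (a point): Middle of a loose wrench lying flat between robot and fixture; leave it alone.
- mouse_mid (a point): Middle of a grey round computer mouse, 62 mm across, 34 mm high; leave it alone.
There are look-alikes about, which are no part of the job. Of the things that look like the part that bears pusher_handle, the larger one is meant. What is shaped like the part that bears fixture_axis but turquoise is not meant.

How it is judged:
On the way, in this order (a step that is already met when the one before it is completed fails the run):
1. the pusher is right out of the tool pot (tip above the pot's rim) (height (world z) of pusher_tip above 0.095 m), for 0.2 s.
2. the flange has been turned until its notch faces the pointer (within 6 mm at the notch) (horizontal distance between notch and mark below 0.006 m), for 0.3 s.
At the end, for the whole second after the job is handed in: The pusher stands tip down on the floor of the blue cup (tip within 20 mm of its floor, tool leaning less than 40 degrees), released and at rest, and the flange's notch point is within 6 mm of the mark (z of pusher_tip in the frame of cup_floor between -0.01 and 0.02 m and horizontal distance between pusher_tip and cup_floor below 0.034 m and angle between pusher_tip's own z axis and vertical below 0.7 rad and horizontal distance between notch and mark below 0.006 m and linear speed of pusher below 0.02 m/s and contact force between the fingers and pusher below 0.05 N); the robot touches nothing.
It fails at once if the robot touches the flange itself (contact force between any of the arm, the fingers and flange above 0.5 N).
It fails at once if the pusher is dropped (moves faster than 0.8 m/s out of the fingers) (contact force between the fingers and pusher below 0.05 N and linear speed of pusher above 0.8 m/s).
It fails at once if the red or the green driver is pulled out of its hole (moved more than 40 mm) (distance of any of red_driver_handle, green_driver_handle from where it was at the start of the episode above 0.04 m).
It fails at once if the grease jar, spare ring, wrench or mouse is moved more than 30 mm (distance of any of jar_mid, ring_mid, wrench_mid, mouse_mid from where it was at the start of the episode above 0.03 m).
It also fails if it takes over 61 s, if anything falls off the work surface, if the arm or the gripper's body presses on something with over 40 N, if the wrist force passes 120 N, or if a joint passes its speed limit or range.

ROBOT

A 6-joint arm with a two-finger parallel gripper is mounted at the origin on the work surface. World frame = base frame: x ahead of the robot, y to its left, z up, the work surface at z = 0. Lengths are in m, angles in rad, forces in N, time in s.
With the tool pointing down it reaches from about 0.3 to 0.775 m from the base axis. Payload 14.6 kg.
Tool frame: the origin (TCP) lies on the front face of the gripper's body, between the roots of the fingers; the fingertips stand 73 mm ahead of it and the grasp point (between the pads) lies 54 mm ahead of it; z points along the fingers, y is the direction in which the jaws open and shut (so a half turn about z gives the same grasp; the last joint's range is limited). The gripper opens to 85 mm and grips with 20 to 120 N. Pads are 22 mm wide; open, the fingers measure 114 mm over their backs; the gripper's body (76 mm by 85 mm) begins 54 mm behind the grasp point. The pads swing forward as they close: fully open they stand 13 mm farther back than shut.
Start: joints at [-1.27, 0.3, 1.521, -0, 1.321, -0.067], TCP at [0.198, -0.513, 0.304] pointing down, gripper open.
Joint ranges: [-3.03, 3.03], [-0.79, 2.21], [0.23, 2.52], [-1.04, 4.18], [0, 3.07], [-2.55, 2.55]. Speed limits (rad/s): [2.22, 2.22, 2.57, 3.14, 3.14, 3.14].

INTERFACE

Orientations are given as a unit quaternion [x, y, z, w].
In Python, from workcell import * gives the robot as it stands. The module is installed in compiled form; this text tells all that it offers.
- The arm moves only by the shell command python3 -m jog 'ROWS'. ROWS is JSON, a list of rows, each an object of numbers: "tx", "ty", "tz": the shift along the world's x, y, z in cm; "yaw": the turn about the world's z in rad; "gripper": the finger opening in cm, from 0 to 8.54. In form: [{"tx": .., "ty": .., "tz": .., "yaw": .., "gripper": ..}, ...]. A call has 1 to 12 rows; each row is the pose to reach, as a shift and turn from the pose commanded when the call began; what a row does not reach only later rows make up. A row lasts 1/10 s, in which the tool goes at most 50 mm and 8.59 degrees, less where a joint would pass 70% of its speed; a pose out of reach is approached as far as the arm can. A call with a gripper value outside its range is refused whole. The fingers move at their own pace and stop on an object; the grip force is fixed at half the most. Time passes only in rows, so rows that repeat a pose let the fingers close. It gives the time, the measured TCP pose, the force and the opening at its end, in the units of the state.
- sense(): the state, without advancing time (a new reading comes with each control period).
- get_image(name): name is "scene" or "side" or "wrist"; returns a dict with "pixels" (480x640x3 uint8, red, green, blue), "fx", "fy", "cx", "cy" (pixels), "world_to_cam" (4x4, takes a point from world to camera coordinates). Camera axes: x right, y up, looking along -z (the intrinsics and any distortion apply to the point x, -y, -z); pixel columns grow to the right and rows downward; lengths in m; the calibration is good to about 2 mm. A picture is of the moment at which its call begins. There is no depth.
- close_job(): hands the job in, once; it reports no verdict.
The state is a dict: "time_s": time; "q": joint angles; "joint_velocities": joint speeds; "joint_efforts": joint torques, N m; "tool_pos": TCP position; "tool_rot": TCP orientation; "contact_force": force on the tool from outside, world axes, zero at the start; "ft_torque": the same for the moment, N m; "width": opening from 0.0 (shut) to 1.0 (fully open).
Only numpy, scipy, OpenCV 4.12 (cv2) and the standard library are available. Lean on these libraries where they do the work, as an engineer would, in place of code of your own. Each camera call takes 0.05 s, during which the arm holds its last target. There are 200 camera calls.

## Working session

There is one attempt and no reset: what is moved stays moved. The work goes in short steps, Python scripts to look and compute and a shell command to move; the robot and the scene stay as the last step left them, time stands still between calls to the robot, and variables do not carry over. Pictures are saved under pics/ and viewed, about 8 in all and at most 12, crops included, and the job is handed in when it is done.

```bash
mkdir -p pics; cat > h.py <<'E'
from workcell import *
import numpy as np, cv2
def snap(n,f=None):
    im=get_image(n)
    if f: cv2.imwrite('pics/'+f,cv2.cvtColor(im['pixels'],cv2.COLOR_RGB2BGR))
    return im
def ray(im,u,v):
    T=np.array(im['world_to_cam']);R=T[:3,:3];o=-R.T@T[:3,3]
    d=R.T@np.array([(u-im['cx'])/im['fx'],-(v-im['cy'])/im['fy'],-1.]);return o,d/np.linalg.norm(d)
def onz(im,u,v,z):
    o,d=ray(im,u,v);return o+d*(z-o[2])/d[2]
def proj(im,p):
    T=np.array(im['world_to_cam']);c=T[:3,:3]@np.array(p)+T[:3,3]
    return im['cx']+im['fx']*c[0]/-c[2], im['cy']-im['fy']*c[1]/-c[2]
def tri(rs):
    A=0;b=0
    for o,d in rs:
        P=np.eye(3)-np.outer(d,d);A=A+P;b=b+P@o
    x=np.linalg.solve(A,b);return x,[np.linalg.norm(np.cross(x-o,d)) for o,d in rs]
E
python3 - <<'E'
from h import *
a=snap('scene','s0.png');b=snap('side','d0.png');c=snap('wrist','w0.png')
for i in(a,b,c):
    T=np.array(i['world_to_cam']);print({k:i[k] for k in i if k not in('pixels','world_to_cam')},-T[:3,:3].T@T[:3,3],-T[2,:3])
print(sense())
E
```

```text
{'fx': 440.2498872278822, 'fy': 440.2498872278822, 'cx': 316.5782663324364, 'cy': 240.9103570132616} [ 1.39202744 -0.30307289  0.80414385] [-0.74787345  0.21811719 -0.626985  ]
{'fx': 602.3755516299635, 'fy': 602.3755516299635, 'cx': 322.33297757394325, 'cy': 255.06630480529404} [ 0.27499052 -1.02880877  1.03902534] [ 0.21105505  0.70296282 -0.67918999]
{'fx': 372.27719780576706, 'fy': 372.27719780576706, 'cx': 320.63565041272216, 'cy': 238.0855071531303} [ 0.26776942 -0.48597874  0.37327097] [-0.27145632 -0.1037253  -0.95684509]
{'time_s': 0.15, 'q': array([-1.26957366e+00,  3.00351246e-01,  1.52143286e+00,  1.15681944e-05,
        1.32070537e+00, -6.65838039e-02]), 'joint_velocities': array([ 0.000332  , -0.00127246, -0.00218463, -0.00017211, -0.00043999,
        0.00021593]), 'joint_efforts': array([ 1.62066608e-03, -5.43665850e+01, -3.61888611e+01, -2.93006417e-05,
        3.10399642e-03,  5.66934420e-05]), 'tool_pos': array([ 0.19773725, -0.5131049 ,  0.30344974]), 'tool_rot': array([ 9.83137569e-01,  1.82866946e-01, -4.69221906e-05, -4.45988366e-04]), 'contact_force': array([ 0.383459  , -0.50435411, -0.3162775 ]), 'ft_torque': array([ 0.00826765,  0.0034991 , -0.00595031]), 'width': 1.0038991382031206}
```

View pics/s0.png

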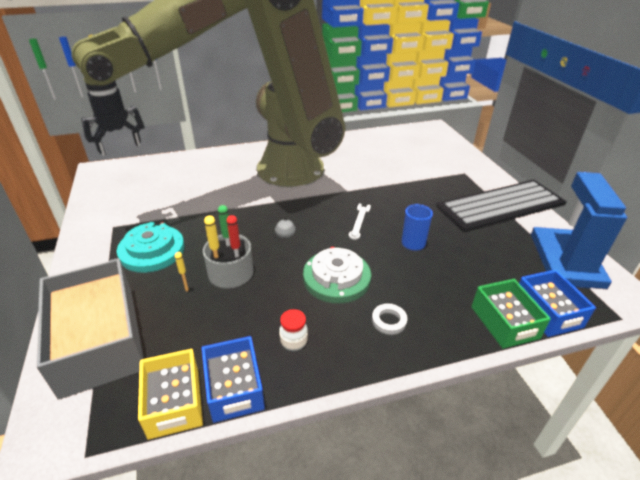

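View pics/d0.png

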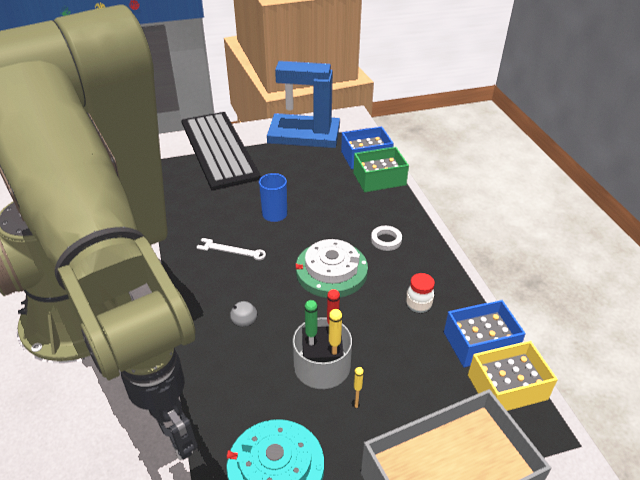

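Scene: pot at (228,262) px. Two yellow candidates: the tall one in the pot at (212,235), and the small one on the bench at (181,268). The larger one, in the pot, is meant. The flange is the one on the green disc at (338,270); the turquoise one at (150,245) is a decoy. Blue cup at (417,227). Next: enlarged crops and measurements.

```bash
python3 - <<'E'
from h import *
a=snap('scene');b=snap('side')
def crop(i,x,y,w,h):
    return cv2.resize(i['pixels'][y:y+h,x:x+w],(400,300),interpolation=cv2.INTER_CUBIC)
m=np.vstack([np.hstack([crop(a,165,195,100,75+15),crop(b,280,285,100,90)]),np.hstack([crop(a,295,237,88,66),crop(b,288,228,88,66)])])
cv2.imwrite('pics/m.png',cv2.cvtColor(m,cv2.COLOR_RGB2BGR))
for n,i in(('scene',a),('side',b)):
    hs=cv2.cvtColor(i['pixels'],cv2.COLOR_RGB2HSV)
    for c,lo,hi in(('yel',(20,120,90),(32,255,255)),('red',(0,150,90),(6,255,255)),('grn',(55,120,40),(78,255,255)),('blu',(108,150,50),(125,255,255))):
        k=cv2.inRange(hs,lo,hi)
        N,_,s,ce=cv2.connectedComponentsWithStats(k)
        for j in range(1,N):
            if s[j,4]>15 and 150<ce[j][0]<450 and 190<ce[j][1]+40 and ce[j][1]<420: print(n,c,s[j],ce[j].round(1))
E
```

```text
scene yel [204 215  16  36 365] [211.3 232.2]
scene yel [175 252  11  23 156] [180.  263.6]
scene yel [ 137  348   66   92 2671] [168.  394.2]
scene red [227 215  13  34 291] [233.1 231.2]
scene red [280 309  26  23 458] [292.6 319.6]
scene grn [219 206   8   7  45] [222.3 209. ]
scene grn [220 215   7  22  93] [223.2 224.9]
scene blu [ 402  204   31   46 1049] [416.2 226.4]
scene blu [ 202  336   63   86 1803] [231.5 378.4]
side yel [329 309  13  38 380] [334.8 329.2]
side yel [354 367  10  24 175] [358.1 379.2]
side red [296 264   7   5  30] [298.8 266.3]
side red [411 273  24  21 403] [422.  282.8]
side red [327 290  13  34 225] [332.3 301.1]
side grn [ 354  148   54   44 1532] [380.1 170. ]
side grn [305 300  12  37 379] [310.7 318. ]
side blu [ 259  173   28   49 1176] [273.3 196.3]
```

View pics/m.png

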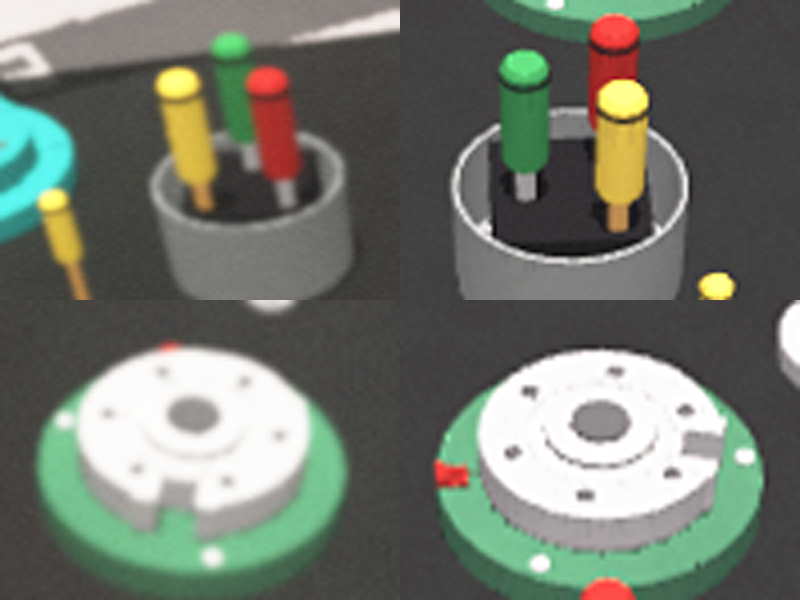

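Crops confirm it: the large yellow tool stands in the pot with red and green. In scene the notch is at about (334,279) and the pointer at (332,247), almost opposite. Side view agrees, with the pointer at (299,266) and the notch at (355,259).

```bash
python3 - <<'E'
from h import *
a=snap('scene');b=snap('side')
def T(n,p,q):
    x,e=tri([ray(a,*p),ray(b,*q)]);print(n,(x*1000).round(1),np.round(np.array(e)*1000,1));return x
def hole(i,x,y):
    g=i['pixels'].max(2)[y-7:y+8,x-10:x+11].astype(float); w=np.clip(190-g,0,80)
    yy,xx=np.mgrid[y-7:y+8,x-10:x+11]; return (xx*w).sum()/w.sum(),(yy*w).sum()/w.sum()
p,q=hole(a,338,262),hole(b,332,255);print(p,q)
ax=T('hub',p,q)
T('yel',(211.3,232.2),(334.8,329.2));T('red',(233.1,231.2),(332.3,303));T('grn',(222.6,222),(310.7,318))
T('yeltop',(209.5,217),(335.8,311.5))
T('small',(180,263.6),(358.1,379.2))
T('cupblob',(416.2,226.4),(273.3,196.3))
T('jar',(292.6,319.6),(422,282.8))
for n,i,u,v,z in(('notchS',a,295+178*.22,237+192*.22,.052),('notchD',b,288+303*.22,228+143*.22,.04),('ptrD',b,288+52*.22,228+175*.22,.027),('ptrS',a,295+171*.22,237+48*.22,.028),('ringS',a,390,319,.009),('ringD',b,387,238,.009),('wrS',a,359,221,.004),('wrD',b,232,248,.004),('mouS',a,285,229,.02),('mouD',b,243,314,.02)):
    print(n,(onz(i,u,v,z)*1000).round(1))
# top face: fit white ellipse by ray casting mask contour onto z=.052
for n,i,c in(('S',a,(338,268)),('D',b,(332,258))):
    im=i['pixels'];k=((im.min(2)>185)).astype(np.uint8)
    N,l,s,ce=cv2.connectedComponentsWithStats(k); L=l[c[1]-14:c[1]+14,c[0]-18:c[0]+18];j=np.bincount(L[L>0]).argmax();print(s[j])
# cup mouth
for n,i in(('S',a),('D',b)):
    k=cv2.inRange(cv2.cvtColor(i['pixels'],cv2.COLOR_RGB2HSV),(108,150,50),(125,255,255))
    x0,x1,y0,y1=(395,440,195,255) if n=='S' else(250,295,165,225)
    ys,xs=np.nonzero(k[y0:y1,x0:x1]);xs+=x0;ys+=y0
    top=[(u,ys[xs==u].min()) for u in np.unique(xs)];print(n,top)
print('pot')
for n,i in(('S',a),('D',b)):
    for u in (0,):pass
E
```

```text
(np.float64(337.09832635983264), np.float64(261.98640167364016)) (np.float64(331.42147831947875), np.float64(254.8110536957987))
hub [600.6 -18.1  58.9] [1. 1.]
yel [ 514.6 -313.9  151. ] [2.5 2.5]
red [ 529.  -259.4  158. ] [2.3 2.3]
grn [ 478.3 -280.   152.7] [1.3 1.3]
yeltop [ 516.7 -311.3  197.5] [2. 2.]
small [ 537.3 -398.2   91.2] [0.6 0.6]
cupblob [518.  243.3  59.9] [0.7 0.7]
jar [ 766.4 -174.6   70.6] [1.5 1.5]
notchS [651.  -41.2  52. ]
notchD [656.4 -31.2  40. ]
ptrD [524.7  -5.4  27. ]
ptrS [506.3   1.5  28. ]
ringS [773.2  59.5   9. ]
ringD [775.2  54.2   9. ]
wrS [378.9 127.8   4. ]
wrD [381.8 131.    4. ]
mouS [ 378.1 -104.2   20. ]
mouD [ 365.2 -112.8   20. ]
[ 307  248   56   36 1336]
[ 305  239   55   37 1372]
S [(np.int64(402), np.int64(240)), (np.int64(403), np.int64(233)), (np.int64(404), np.int64(226)), (np.int64(405), np.int64(219)), (np.int64(406), np.int64(208)), (np.int64(407), np.int64(208)), (np.int64(408), np.int64(207)), (np.int64(409), np.int64(206)), (np.int64(410), np.int64(206)), (np.int64(411), np.int64(206)), (np.int64(412), np.int64(205)), (np.int
[... 835 characters left out ...]
64(265), np.int64(175)), (np.int64(266), np.int64(174)), (np.int64(267), np.int64(174)), (np.int64(268), np.int64(174)), (np.int64(269), np.int64(174)), (np.int64(270), np.int64(173)), (np.int64(271), np.int64(173)), (np.int64(272), np.int64(173)), (np.int64(273), np.int64(173)), (np.int64(274), np.int64(173)), (np.int64(275), np.int64(173)), (np.int64(276), np.int64(173)), (np.int64(277), np.int64(173)), (np.int64(278), np.int64(173)), (np.int64(279), np.int64(174)), (np.int64(280), np.int64(174)), (np.int64(281), np.int64(175)), (np.int64(282), np.int64(175)), (np.int64(283), np.int64(176)), (np.int64(284), np.int64(177)), (np.int64(285), np.int64(178)), (np.int64(286), np.int64(180))]
pot
```

```bash
python3 -m jog '[{"tx":8,"ty":5,"tz":3,"yaw":0.4},{"tx":16,"ty":10,"tz":5,"yaw":0.8},{"tx":24,"ty":15,"tz":5,"yaw":1.2},{"tx":31.8,"ty":20,"tz":5,"yaw":1.46},{"tx":31.8,"ty":20,"tz":5,"yaw":1.46},{"tx":31.8,"ty":20,"tz":5,"yaw":1.46},{"tx":31.8,"ty":20,"tz":5,"yaw":1.46},{"tx":31.8,"ty":20,"tz":5,"yaw":1.46},{"tx":31.8,"ty":20,"tz":5,"yaw":1.46},{"tx":31.8,"ty":20,"tz":5,"yaw":1.46},{"tx":31.8,"ty":20,"tz":5,"yaw":1.46},{"tx":31.8,"ty":20,"tz":5,"yaw":1.46}]'
python3 - <<'E'
from h import *
w=snap('wrist','w1.png');s=sense();print(s['tool_pos'],s['tool_rot'],s['q'])
T=np.array(w['world_to_cam']);print(-T[:3,:3].T@T[:3,3],-T[2,:3])
for p in((.5155,-.3125,.195),(.529,-.26,.195),(.478,-.28,.195)):print(proj(w,p))
E
```

```text
[ 0.1977456  -0.51319673  0.30378443] [ 9.83137930e-01  1.82865534e-01 -2.94977170e-05 -8.17789367e-05] [-1.26959287e+00  3.00006920e-01  1.52108852e+00 -4.07151763e-05
  1.32066655e+00 -6.65871606e-02]
[ 0.26778215 -0.48601898  0.37364599] [-0.27123447 -0.10443967 -0.9568303 ]
(np.float64(3.9899598559172773), np.float64(-1208.8783676107544))
(np.float64(-248.7110035073381), np.float64(-1528.5021968027197))
(np.float64(-149.2980593276086), np.float64(-1012.9090971520052))invalid input at $[0]: expected keys tx, ty, tz, yaw, gripper
```

View pics/w1.png

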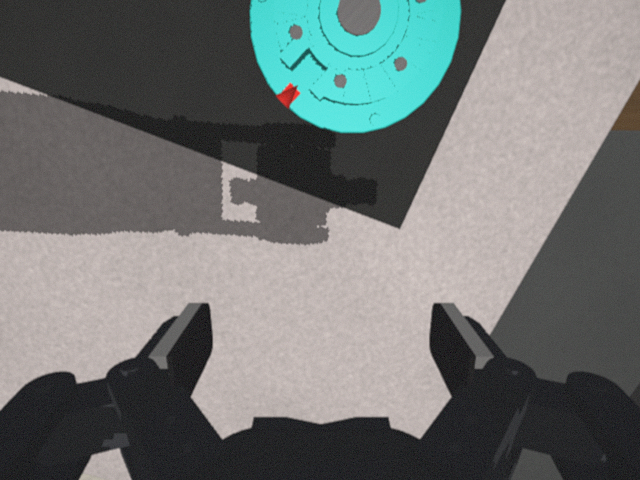

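The jog was refused because every row needs all five keys. The picture shows only the turquoise decoy at (355,60) and the open fingers.

```bash
python3 -m jog '[{"tx":8,"ty":5,"tz":3,"yaw":0.4,"gripper":8.5},{"tx":16,"ty":10,"tz":5,"yaw":0.8,"gripper":8.5},{"tx":24,"ty":15,"tz":5,"yaw":1.2,"gripper":8.5},{"tx":31.8,"ty":20,"tz":5,"yaw":1.46,"gripper":8.5},{"tx":31.8,"ty":20,"tz":5,"yaw":1.46,"gripper":8.5},{"tx":31.8,"ty":20,"tz":5,"yaw":1.46,"gripper":8.5},{"tx":31.8,"ty":20,"tz":5,"yaw":1.46,"gripper":8.5},{"tx":31.8,"ty":20,"tz":5,"yaw":1.46,"gripper":8.5},{"tx":31.8,"ty":20,"tz":5,"yaw":1.46,"gripper":8.5},{"tx":31.8,"ty":20,"tz":5,"yaw":1.46,"gripper":8.5},{"tx":31.8,"ty":20,"tz":5,"yaw":1.46,"gripper":8.5},{"tx":31.8,"ty":20,"tz":5,"yaw":1.46,"gripper":8.5}]'
python3 - <<'E'
from h import *
w=snap('wrist','w2.png');s=sense();print(s['tool_pos'],s['tool_rot'],s['q'])
T=np.array(w['world_to_cam']);print(-T[:3,:3].T@T[:3,3],-T[2,:3])
for p in((.5155,-.3125,.195),(.529,-.26,.195),(.478,-.28,.195)):print(proj(w,p))
E
```

```text
time_s: 1.6
tool_pos: [0.5157, -0.3133, 0.3539]
tool_rot: [0.612, 0.791, 0.0, -0.0]
contact_force: [0.2, 0.1, 0.7]
width: 0.997
[ 0.51561924 -0.31334201  0.35388195] [ 6.12052284e-01  7.90817300e-01 -1.27831667e-05 -1.53340379e-05] [-6.06752773e-01  3.90495781e-01  1.28486611e+00 -2.40723407e-05
  1.46626271e+00 -8.60240316e-01]
[ 0.49792838 -0.24099087  0.42374933] [ 0.07311236 -0.28163028 -0.95673349]
(np.float64(319.15094037633503), np.float64(244.10756752540632))
(np.float64(362.1792304910653), np.float64(169.86817613145556))
(np.float64(273.1809017856949), np.float64(180.69455207175565))
```

View pics/w2.png

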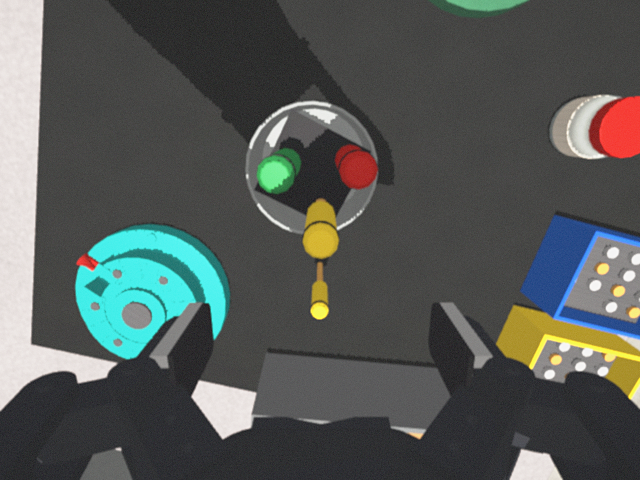

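Wrist view: yellow handle top at (320,240) between the fingers, green at (275,175) and red at (358,167). It sits within 4 px of the prediction, and the jaws are square to the line. Correct by +3 mm in y, descend to TCP z 0.212 and grip.

```bash
python3 -m jog '[{"tx":0,"ty":0.3,"tz":-4,"yaw":0,"gripper":8.5},{"tx":0,"ty":0.3,"tz":-8,"yaw":0,"gripper":8.5},{"tx":0,"ty":0.3,"tz":-11,"yaw":0,"gripper":8.5},{"tx":0,"ty":0.3,"tz":-13,"yaw":0,"gripper":8.5},{"tx":0,"ty":0.3,"tz":-14.2,"yaw":0,"gripper":8.5},{"tx":0,"ty":0.3,"tz":-14.2,"yaw":0,"gripper":5},{"tx":0,"ty":0.3,"tz":-14.2,"yaw":0,"gripper":3},{"tx":0,"ty":0.3,"tz":-14.2,"yaw":0,"gripper":1},{"tx":0,"ty":0.3,"tz":-14.2,"yaw":0,"gripper":1},{"tx":0,"ty":0.3,"tz":-14.2,"yaw":0,"gripper":1},{"tx":0,"ty":0.3,"tz":-14.2,"yaw":0,"gripper":1},{"tx":0,"ty":0.3,"tz":-14.2,"yaw":0,"gripper":1}]'
```

```text
time_s: 2.85
tool_pos: [0.5158, -0.3105, 0.213]
tool_rot: [0.611, 0.792, -0.0, 0.001]
contact_force: [-0.7, 0.0, 5.8]
width: 0.267
```

```bash
python3 -m jog '[{"tx":0,"ty":0,"tz":0.5,"yaw":0,"gripper":1},{"tx":0,"ty":0,"tz":1.5,"yaw":0,"gripper":1},{"tx":0,"ty":0,"tz":3,"yaw":0,"gripper":1},{"tx":0,"ty":0,"tz":4.5,"yaw":0,"gripper":1},{"tx":0,"ty":0,"tz":6,"yaw":0,"gripper":1},{"tx":0,"ty":0,"tz":7.5,"yaw":0,"gripper":1},{"tx":0,"ty":0,"tz":9,"yaw":0,"gripper":1},{"tx":0,"ty":0,"tz":10.5,"yaw":0,"gripper":1},{"tx":0,"ty":0,"tz":12,"yaw":0,"gripper":1},{"tx":0,"ty":0,"tz":13,"yaw":0,"gripper":1},{"tx":0,"ty":0,"tz":13,"yaw":0,"gripper":1},{"tx":0,"ty":0,"tz":13,"yaw":0,"gripper":1}]'
python3 - <<'E'
from h import *
a=snap('scene');b=snap('side');s=sense();t=s['tool_pos'];print(t,s['width'],s['contact_force'])
def crop(i,x,y,w,h):
    return cv2.resize(i['pixels'][y:y+h,x:x+w],(400,400),interpolation=cv2.INTER_CUBIC)
print([[np.round(proj(i,t+np.array([0,0,-.203-d])),1) for d in (0,-.1)] for i in(a,b)])
m=np.hstack([crop(a,160,130,130,130),crop(b,270,210,130,130)])
cv2.imwrite('pics/l.png',cv2.cvtColor(m,cv2.COLOR_RGB2BGR))
E
```

```text
time_s: 4.05
tool_pos: [0.5157, -0.3101, 0.3417]
tool_rot: [0.611, 0.792, 0.0, -0.0]
contact_force: [0.2, -0.1, -1.2]
width: 0.264
[ 0.51563014 -0.31013376  0.34108833] 0.2707275213547635 [-0.30954485 -0.14888915 -1.34007676]
[[array([213. , 237.2]), array([206.8, 202.9])], [array([333.8, 330.9]), array([334.9, 295.4])]]
```

View pics/l.png

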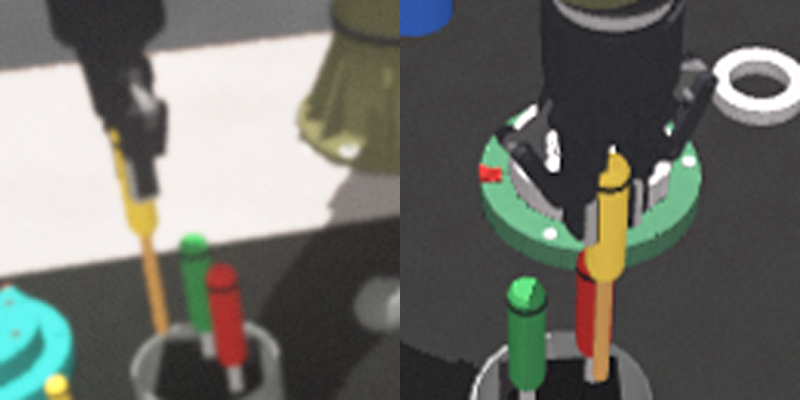

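Pulled clear: shank tip in scene at about (214,238), predicted (213,237), so the tool is nearly upright and its tip is 0.204 below the TCP. Next go round the red driver (+x first) to above the notch, with the jaws turned tangential.

```bash
python3 -m jog '[{"tx":4,"ty":0,"tz":0,"yaw":0.14,"gripper":1},{"tx":8,"ty":0,"tz":0,"yaw":0.28,"gripper":1},{"tx":11,"ty":3,"tz":0,"yaw":0.42,"gripper":1},{"tx":13.7,"ty":7,"tz":0,"yaw":0.56,"gripper":1},{"tx":13.7,"ty":11,"tz":0,"yaw":0.7,"gripper":1},{"tx":13.7,"ty":15,"tz":0,"yaw":0.84,"gripper":1},{"tx":13.7,"ty":19,"tz":0,"yaw":0.96,"gripper":1},{"tx":13.7,"ty":23,"tz":0,"yaw":0.96,"gripper":1},{"tx":13.7,"ty":26,"tz":-1,"yaw":0.96,"gripper":1},{"tx":13.7,"ty":27.5,"tz":-3,"yaw":0.96,"gripper":1},{"tx":13.7,"ty":27.5,"tz":-3,"yaw":0.96,"gripper":1},{"tx":13.7,"ty":27.5,"tz":-3,"yaw":0.96,"gripper":1}]'
python3 - <<'E'
from h import *
w=snap('wrist','w3.png');s=sense();t=s['tool_pos'];print(t,s['q'])
print('tip',proj(w,t+np.array([0,0,-.204])))
for p in((.6006,-.018,.06),(.652,-.036,.052)):print(proj(w,p))
E
```

```text
time_s: 5.35
tool_pos: [0.6527, -0.0355, 0.3116]
tool_rot: [0.176, 0.984, -0.0, -0.001]
contact_force: [0.9, 0.0, -0.1]
width: 0.265
[ 0.65287833 -0.03601518  0.31229428] [-1.11068189e-01  5.32151749e-01  1.17704644e+00 -1.65620555e-04
  1.43219242e+00 -1.32743627e+00]
tip (np.float64(319.1131384614612), np.float64(226.66426381539878))
(np.float64(317.8642485524355), np.float64(148.1950992755085))
(np.float64(319.0644649168307), np.float64(209.5383209670217))
```

View pics/w3.png

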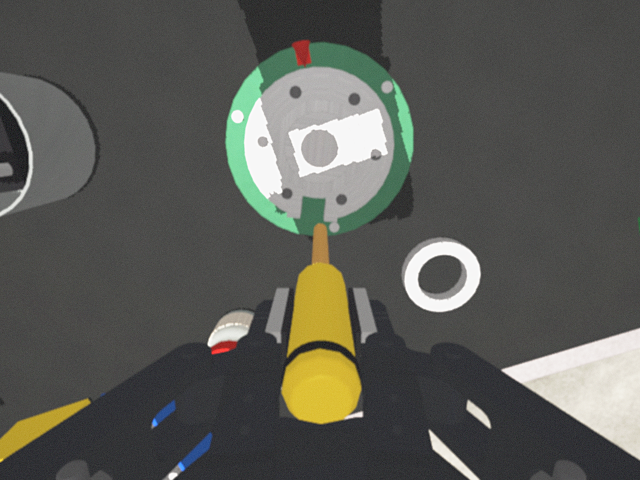

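Wrist view: hub hole at (320,149), notch around (313,209), pointer at (302,52), shank tip at (320,226) against a predicted (319,227). Now compute the geometry.

```bash
python3 - <<'E'
from h import *
w=snap('wrist');im=w['pixels'];hs=cv2.cvtColor(im,cv2.COLOR_RGB2HSV)
# axis: two circles: hub hole & fixture green outline
g=cv2.inRange(hs,(55,60,30),(90,255,255));g[:, :200]=0;g[:,440:]=0;g[250:]=0
pts=cv2.findContours(g,cv2.RETR_EXTERNAL,cv2.CHAIN_APPROX_NONE)[0];c=max(pts,key=cv2.contourArea);h=cv2.convexHull(c)
P=np.array([onz(w,*q[0],.025)[:2] for q in h]);P=P[P[:,0]<.66]
A=np.c_[2*P,np.ones(len(P))];x=np.linalg.lstsq(A,(P**2).sum(1),rcond=None)[0];print('fix',x[:2],np.sqrt(x[2]+x[:2]@x[:2]))
gr=im[135:165,305:337].astype(int).max(2);k=(gr<125);N,l,s,ce=cv2.connectedComponentsWithStats(k.astype(np.uint8));j=1+s[1:,4].argmax();hc=ce[j]+[305,135];print('hub px',hc,s[j])
H=onz(w,*hc,.06)[:2];print('hub',H)
r=cv2.inRange(hs,(0,150,60),(6,255,255))|cv2.inRange(hs,(174,150,60),(180,255,255));r[80:]=0
m=cv2.moments(r,True);pp=(m['m10']/m['m00'],m['m01']/m['m00']);Q=onz(w,*pp,.03)[:2];print('ptr',pp,Q)
# notch green pixels rows
for y in(199,204,208,212):
    u=np.nonzero(g[y,290:340])[0]+290;print(y,u.min(),u.max(),len(u))
for y in(199,204,208,212):
    print(y,[onz(w,u,y,.052)[:2].round(4) for u in (301,326)])
for C in(H,x[:2]): print('ptr ang',np.degrees(np.arctan2(*(Q-C)[::-1])))
print(sense()['tool_pos'])
E
```

```text
fix [ 0.60102194 -0.0171421 ] 0.08773684121590186Traceback (most recent call last):
  File "<stdin>", line 8, in <module>
ValueError: attempt to get argmax of an empty sequence
```

```bash
python3 - <<'E'
from h import *
w=snap('wrist');im=w['pixels'];hs=cv2.cvtColor(im,cv2.COLOR_RGB2HSV)
H=onz(w,320,148.5,.06)[:2];print('hub',H)
C=np.array([.601,-.0172])
g=cv2.inRange(hs,(55,60,30),(90,255,255))
r=cv2.inRange(hs,(0,150,60),(6,255,255))|cv2.inRange(hs,(174,150,60),(180,255,255));r[80:]=0
m=cv2.moments(r,True);pp=(m['m10']/m['m00'],m['m01']/m['m00']);Q=onz(w,*pp,.03)[:2];print('ptr',pp,Q,'ang',np.degrees(np.arctan2(*(Q-C)[::-1])))
for y in(199,202,205,208,211,214):
    u=np.nonzero(g[y,285:345])[0]+285;b=np.split(u,np.nonzero(np.diff(u)>1)[0]+1)
    for e in b:
        if e[0]<313<e[-1]:
            L,R=onz(w,e[0]-.5,y,.052)[:2],onz(w,e[-1]+.5,y,.052)[:2];M=(L+R)/2-C;print(y,e[0],e[-1],np.linalg.norm(L-R).round(4),(M+C).round(4),np.linalg.norm(M).round(4),np.degrees(np.arctan2(M[1],M[0])).round(1))
print(sense()['tool_pos'])
E
```

```text
hub [ 0.60221911 -0.01717443]
ptr (302.36746987951807, 50.53313253012048) [ 0.52189421 -0.00355699] ang 170.21472311173386
199 304 324 0.0189 [ 0.6423 -0.0378] 0.0461 -26.5
202 303 324 0.0198 [ 0.6447 -0.0392] 0.0489 -26.7
205 303 324 0.0199 [ 0.6472 -0.0402] 0.0516 -26.4
208 303 323 0.019 [ 0.6497 -0.0416] 0.0544 -26.6
211 302 323 0.02 [ 0.6521 -0.043 ] 0.0572 -26.7
214 302 323 0.02 [ 0.6547 -0.044 ] 0.06 -26.5
[ 0.65291722 -0.03630238  0.31264979]
```

```bash
python3 -m jog '[{"tx":-0.25,"ty":-0.65,"tz":0,"yaw":-0.1,"gripper":1},{"tx":-0.25,"ty":-0.65,"tz":0,"yaw":-0.1,"gripper":1},{"tx":-0.25,"ty":-0.65,"tz":-1.5,"yaw":-0.1,"gripper":1},{"tx":-0.25,"ty":-0.65,"tz":-3,"yaw":-0.1,"gripper":1},{"tx":-0.25,"ty":-0.65,"tz":-4,"yaw":-0.1,"gripper":1},{"tx":-0.25,"ty":-0.65,"tz":-4,"yaw":-0.1,"gripper":1}]'
python3 - <<'E'
from h import *
w=snap('wrist');s=sense();print(s['tool_pos'],s['contact_force'])
im=w['pixels'][120:270,220:420];cv2.imwrite('pics/n.png',cv2.cvtColor(cv2.resize(im,(800,600),interpolation=cv2.INTER_CUBIC),cv2.COLOR_RGB2BGR))
E
```

```text
time_s: 6.1
tool_pos: [0.6498, -0.0415, 0.2693]
tool_rot: [0.225, 0.974, -0.0, -0.002]
contact_force: [0.1, -0.7, -0.9]
width: 0.268
[ 0.65011848 -0.04158247  0.27070092] [ 0.86219935 -0.15763721 -1.01161117]
```

View pics/n.png

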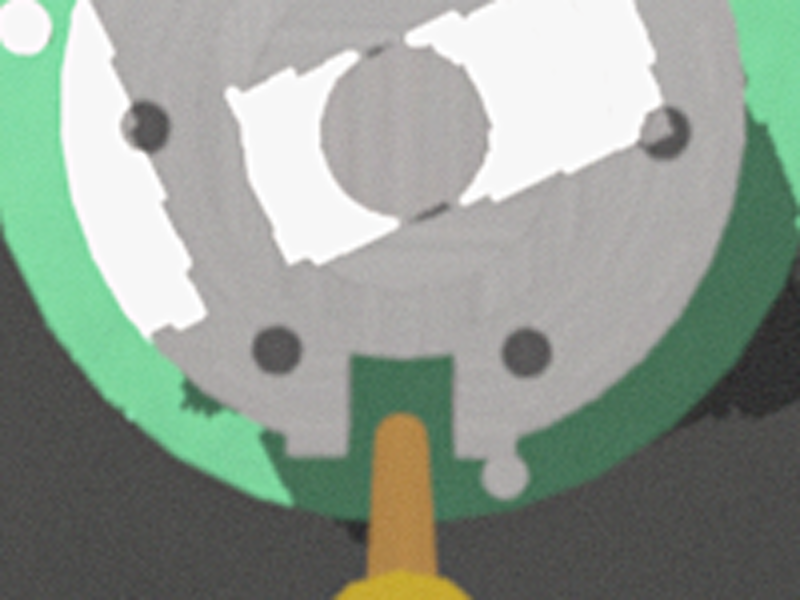

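The tip is centred in the notch: tip at crop (402,415), notch walls at x 350 and 455. Descend 29 mm, and work out the clockwise arc table.

```bash
python3 -m jog '[{"tx":0,"ty":0,"tz":-1,"yaw":0,"gripper":1},{"tx":0,"ty":0,"tz":-2,"yaw":0,"gripper":1},{"tx":0,"ty":0,"tz":-2.9,"yaw":0,"gripper":1},{"tx":0,"ty":0,"tz":-2.9,"yaw":0,"gripper":1},{"tx":0,"ty":0,"tz":-2.9,"yaw":0,"gripper":1}]'
python3 - <<'E'
import numpy as np
for a0,a1,st in((-26.6,-98.6,6),(-98.6,-170.6,6),(-170.6,-190,1)):
    f=lambda a:5.5*np.array([np.cos(np.radians(a)),np.sin(np.radians(a))])
    for a in np.arange(a0-st,a1-.01,-st):
        print(a.round(1),(f(a)-f(a0)).round(2),np.radians(a-a0).round(2))
    print()
E
```

```text
time_s: 6.65
tool_pos: [0.6503, -0.0417, 0.2428]
tool_rot: [0.225, 0.974, -0.0, -0.0]
contact_force: [-0.5, -0.8, -0.6]
width: 0.265
-32.6 [-0.28 -0.5 ] -0.1
-38.6 [-0.62 -0.97] -0.21
-44.6 [-1.  -1.4] -0.31
-50.6 [-1.43 -1.79] -0.42
-56.6 [-1.89 -2.13] -0.52
-62.6 [-2.39 -2.42] -0.63
-68.6 [-2.91 -2.66] -0.73
-74.6 [-3.46 -2.84] -0.84
-80.6 [-4.02 -2.96] -0.94
-86.6 [-4.59 -3.03] -1.05
-92.6 [-5.17 -3.03] -1.15
-98.6 [-5.74 -2.98] -1.26

-104.6 [-0.56  0.12] -0.1
-110.6 [-1.11  0.29] -0.21
-116.6 [-1.64  0.52] -0.31
-122.6 [-2.14  0.8 ] -0.42
-128.6 [-2.61  1.14] -0.52
-134.6 [-3.04  1.52] -0.63
-140.6 [-3.43  1.95] -0.73
-146.6 [-3.77  2.41] -0.84
-152.6 [-4.06  2.91] -0.94
-158.6 [-4.3   3.43] -1.05
-164.6 [-4.48  3.98] -1.15
-170.6 [-4.6   4.54] -1.26

-171.6 [-0.01  0.09] -0.02
-172.6 [-0.03  0.19] -0.03
-173.6 [-0.04  0.29] -0.05
-174.6 [-0.05  0.38] -0.07
-175.6 [-0.06  0.48] -0.09
-176.6 [-0.06  0.57] -0.1
-177.6 [-0.07  0.67] -0.12
-178.6 [-0.07  0.76] -0.14
-179.6 [-0.07  0.86] -0.16
-180.6 [-0.07  0.96] -0.17
-181.6 [-0.07  1.05] -0.19
-182.6 [-0.07  1.15] -0.21
-183.6 [-0.06  1.24] -0.23
-184.6 [-0.06  1.34] -0.24
-185.6 [-0.05  1.43] -0.26
-186.6 [-0.04  1.53] -0.28
-187.6 [-0.03  1.63] -0.3
-188.6 [-0.01  1.72] -0.31
-189.6 [0.   1.82] -0.33
```

```bash
python3 -m jog '[{"tx":-0.28,"ty":-0.5,"tz":0,"yaw":-0.1,"gripper":1},{"tx":-0.62,"ty":-0.97,"tz":0,"yaw":-0.21,"gripper":1},{"tx":-1,"ty":-1.4,"tz":0,"yaw":-0.31,"gripper":1},{"tx":-1.43,"ty":-1.79,"tz":0,"yaw":-0.42,"gripper":1},{"tx":-1.89,"ty":-2.13,"tz":0,"yaw":-0.52,"gripper":1},{"tx":-2.39,"ty":-2.42,"tz":0,"yaw":-0.63,"gripper":1},{"tx":-2.91,"ty":-2.66,"tz":0,"yaw":-0.73,"gripper":1},{"tx":-3.46,"ty":-2.84,"tz":0,"yaw":-0.84,"gripper":1},{"tx":-4.02,"ty":-2.96,"tz":0,"yaw":-0.94,"gripper":1},{"tx":-4.59,"ty":-3.03,"tz":0,"yaw":-1.05,"gripper":1},{"tx":-5.17,"ty":-3.03,"tz":0,"yaw":-1.15,"gripper":1},{"tx":-5.74,"ty":-2.98,"tz":0,"yaw":-1.26,"gripper":1}]'
python3 - <<'E'
from h import *
w=snap('wrist');s=sense();print(s['tool_pos'],s['contact_force'],s['ft_torque'],s['q'])
im=w['pixels'][60:300,160:480];cv2.imwrite('pics/n2.png',cv2.cvtColor(cv2.resize(im,(640,480),interpolation=cv2.INTER_CUBIC),cv2.COLOR_RGB2BGR))
E
```

```text
time_s: 7.85
tool_pos: [0.593, -0.0717, 0.2437]
tool_rot: [0.757, 0.653, 0.001, 0.001]
contact_force: [0.7, 0.3, -1.5]
width: 0.266
[ 0.59236833 -0.07159258  0.24368493] [-0.0760963   0.41653235 -1.71235182] [-0.00479274  0.06226437  0.05588308] [-1.81619746e-01  4.55013586e-01  1.45226043e+00 -1.21637649e-04
  1.23298621e+00 -2.73938798e-02]
```

View pics/n2.png

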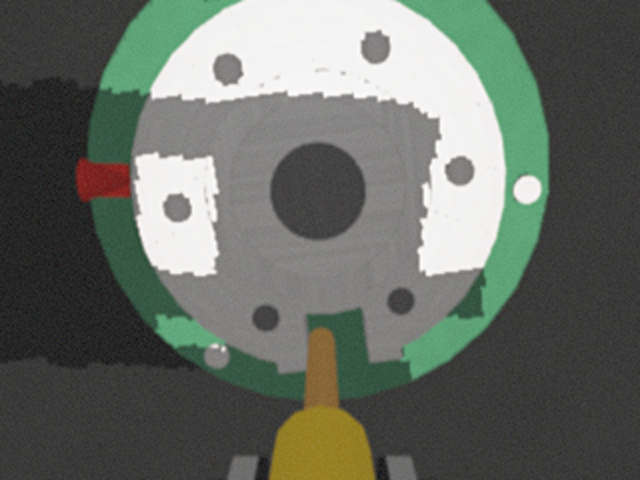

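The shank at crop (322,350) bears on the leading notch wall and the flange turns with it. The pointer is at left (100,180). Continue the arc.

```bash
python3 -m jog '[{"tx":-0.56,"ty":0.12,"tz":0,"yaw":-0.1,"gripper":1},{"tx":-1.11,"ty":0.29,"tz":0,"yaw":-0.21,"gripper":1},{"tx":-1.64,"ty":0.52,"tz":0,"yaw":-0.31,"gripper":1},{"tx":-2.14,"ty":0.8,"tz":0,"yaw":-0.42,"gripper":1},{"tx":-2.61,"ty":1.14,"tz":0,"yaw":-0.52,"gripper":1},{"tx":-3.04,"ty":1.52,"tz":0,"yaw":-0.63,"gripper":1},{"tx":-3.43,"ty":1.95,"tz":0,"yaw":-0.73,"gripper":1},{"tx":-3.77,"ty":2.41,"tz":0,"yaw":-0.84,"gripper":1},{"tx":-4.06,"ty":2.91,"tz":0,"yaw":-0.94,"gripper":1},{"tx":-4.3,"ty":3.43,"tz":0,"yaw":-1.05,"gripper":1},{"tx":-4.48,"ty":3.98,"tz":0,"yaw":-1.15,"gripper":1},{"tx":-4.6,"ty":4.54,"tz":0,"yaw":-1.26,"gripper":1}]'
cat > meas.py <<'E'
from h import *
import sys
w=snap('wrist');s=sense();print(s['tool_pos'],s['contact_force'])
im=w['pixels'];cv2.imwrite('pics/'+sys.argv[1],cv2.cvtColor(cv2.resize(im[40:280,160:480],(640,480),interpolation=cv2.INTER_CUBIC),cv2.COLOR_RGB2BGR))
hs=cv2.cvtColor(im,cv2.COLOR_RGB2HSV);C=np.array([.6013,-.0172])
g=cv2.inRange(hs,(55,60,20),(90,255,255))
# green fixture seen through notch: sample circle of radius r at z=.052
for r in(.048,.052,.056,.060):
    a=np.arange(0,360,.25);on=[]
    for t in a:
        u,v=proj(w,(C[0]+r*np.cos(np.radians(t)),C[1]+r*np.sin(np.radians(t)),.052));u=int(round(u));v=int(round(v))
        on.append(0<=u<640 and 0<=v<480 and g[v,u]>0)
    on=a[np.array(on)];b=[e for e in np.split(on,np.nonzero(np.diff(on)>1)[0]+1) if len(e)>8];print(r,[(e[0],e[-1]) for e in b])
r=cv2.inRange(hs,(0,150,40),(6,255,255))|cv2.inRange(hs,(174,150,40),(180,255,255))
N,l,st,ce=cv2.connectedComponentsWithStats(r)
for j in range(1,N):
    if st[j,4]>20:
        Q=onz(w,*ce[j],.03)[:2];d=Q-C
        if np.linalg.norm(d)<.1:print('ptr',ce[j],Q,np.linalg.norm(d),np.degrees(np.arctan2(d[1],d[0])))
print('tip px pred',proj(w,s['tool_pos']-[0,0,.204]),'shank@52',proj(w,s['tool_pos']-[0,0,.19]))
E
python3 meas.py n3.png
```

```text
time_s: 9.1
tool_pos: [0.547, -0.0261, 0.2435]
tool_rot: [0.997, 0.083, 0.0, 0.0]
contact_force: [-0.7, -1.1, -1.1]
width: 0.264
[ 0.54690514 -0.02540037  0.2434595 ] [ 0.49291926  0.47381474 -1.36941545]
0.048 [(np.float64(183.75), np.float64(186.25)), (np.float64(190.75), np.float64(206.25))]
0.052 [(np.float64(194.75), np.float64(206.0))]
0.056 [(np.float64(194.5), np.float64(204.75))]
0.06 [(np.float64(194.75), np.float64(204.5))]
ptr [287.73248408 251.02866242] [ 0.52119804 -0.00342569] 0.08127764854316993 170.24286142558915
tip px pred (np.float64(319.9473555320914), np.float64(228.05655555283056)) shank@52 (np.float64(319.9297616474187), np.float64(233.1438004515759))
```

View pics/n3.png

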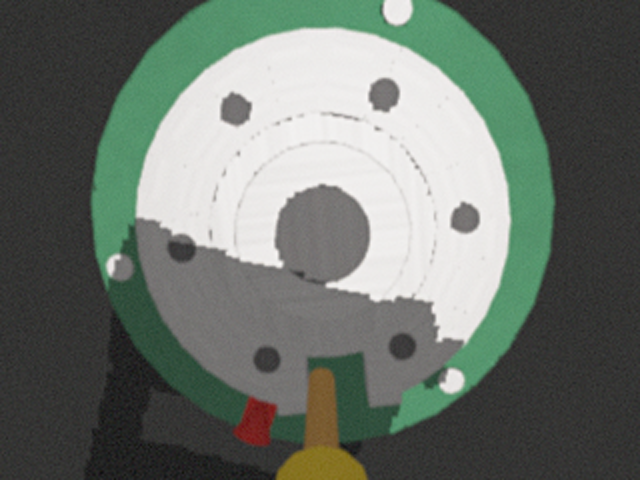

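The flange notch is now at about 195° and the pointer at 170.2°, so about 25° remain. The shank is at 189.4° and ends near 164°. Slow approach first.

```bash
python3 -m jog '[{"tx":-0.03,"ty":0.19,"tz":0,"yaw":-0.03,"gripper":1},{"tx":-0.05,"ty":0.38,"tz":0,"yaw":-0.07,"gripper":1},{"tx":-0.06,"ty":0.57,"tz":0,"yaw":-0.1,"gripper":1},{"tx":-0.07,"ty":0.76,"tz":0,"yaw":-0.14,"gripper":1},{"tx":-0.07,"ty":0.96,"tz":0,"yaw":-0.17,"gripper":1},{"tx":-0.07,"ty":1.15,"tz":0,"yaw":-0.21,"gripper":1},{"tx":-0.06,"ty":1.34,"tz":0,"yaw":-0.24,"gripper":1},{"tx":-0.04,"ty":1.53,"tz":0,"yaw":-0.28,"gripper":1},{"tx":-0.01,"ty":1.72,"tz":0,"yaw":-0.31,"gripper":1},{"tx":0,"ty":1.82,"tz":0,"yaw":-0.33,"gripper":1},{"tx":0,"ty":1.82,"tz":0,"yaw":-0.33,"gripper":1}]'
python3 meas.py n4.png
```

```text
time_s: 10.25
tool_pos: [0.5471, -0.0079, 0.2432]
tool_rot: [0.997, -0.08, 0.0, 0.0]
contact_force: [-0.1, -0.3, -1.0]
width: 0.265
[ 0.54697957 -0.00795561  0.24308989] [ 0.82015696 -0.85641807 -1.64840479]
0.048 [(np.float64(163.5), np.float64(165.75)), (np.float64(172.0), np.float64(186.75))]
0.052 [(np.float64(175.25), np.float64(186.25))]
0.056 [(np.float64(175.0), np.float64(185.25))]
0.06 [(np.float64(175.5), np.float64(185.0))]
tip px pred (np.float64(321.4946810755133), np.float64(227.89131822932197)) shank@52 (np.float64(321.5379972073062), np.float64(232.9728336680272))
```

About 5° left (notch 175.2°, pointer 170.2°): +1.0 mm in x, +4.7 mm in y.

```bash
python3 -m jog '[{"tx":0.02,"ty":0.12,"tz":0,"yaw":-0.02,"gripper":1},{"tx":0.04,"ty":0.24,"tz":0,"yaw":-0.04,"gripper":1},{"tx":0.07,"ty":0.36,"tz":0,"yaw":-0.06,"gripper":1},{"tx":0.1,"ty":0.47,"tz":0,"yaw":-0.09,"gripper":1},{"tx":0.1,"ty":0.47,"tz":0,"yaw":-0.09,"gripper":1},{"tx":0.1,"ty":0.47,"tz":0,"yaw":-0.09,"gripper":1}]'
python3 meas.py n5.png
```

```text
time_s: 10.9
tool_pos: [0.5478, -0.0031, 0.2428]
tool_rot: [0.992, -0.125, -0.0, -0.0]
contact_force: [-0.0, -0.2, -1.0]
width: 0.266
[ 0.5478188  -0.0031345   0.24281334] [ 0.79203454 -0.26928112 -0.30137419]
0.048 [(np.float64(159.25), np.float64(162.0)), (np.float64(167.0), np.float64(181.5))]
0.052 [(np.float64(170.0), np.float64(181.25))]
0.056 [(np.float64(169.75), np.float64(180.0))]
0.06 [(np.float64(170.25), np.float64(179.75))]
ptr [333.37563452 253.95431472] [ 0.52182008 -0.00624165] 0.08023180834152636 172.14979901833843
tip px pred (np.float64(321.6339670825179), np.float64(227.55210980409336)) shank@52 (np.float64(321.6813307674864), np.float64(232.6354237510798))
```

View pics/n5.png

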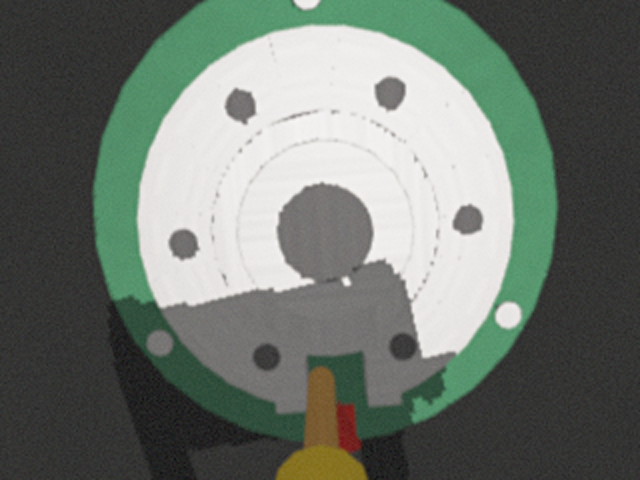

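The notch looks aligned with the pointer at crop (347,428), which the shank partly hides. Back off 3 mm inside the notch, lift straight up and re-measure.

```bash
python3 -m jog '[{"tx":-0.03,"ty":-0.15,"tz":0,"yaw":0,"gripper":1},{"tx":-0.07,"ty":-0.4,"tz":0,"yaw":0,"gripper":1},{"tx":-0.07,"ty":-0.5,"tz":0,"yaw":0,"gripper":1},{"tx":-0.07,"ty":-0.5,"tz":1,"yaw":0,"gripper":1},{"tx":-0.07,"ty":-0.5,"tz":3,"yaw":0,"gripper":1},{"tx":-0.07,"ty":-0.5,"tz":5,"yaw":0,"gripper":1},{"tx":-0.07,"ty":-0.5,"tz":7,"yaw":0,"gripper":1},{"tx":-0.07,"ty":-0.5,"tz":9,"yaw":0,"gripper":1},{"tx":-0.07,"ty":-0.5,"tz":10,"yaw":0,"gripper":1},{"tx":-0.07,"ty":-0.5,"tz":10,"yaw":0,"gripper":1}]'
python3 meas.py n6.png
```

```text
time_s: 11.95
tool_pos: [0.5473, -0.0082, 0.3444]
tool_rot: [0.992, -0.126, 0.001, -0.0]
contact_force: [0.5, 0.1, -0.6]
width: 0.268
[ 0.54712628 -0.00819221  0.34301739] [ 0.12014683 -0.61902521 -0.63078464]
0.048 [(np.float64(159.5), np.float64(182.0))]
0.052 [(np.float64(160.0), np.float64(180.75))]
0.056 [(np.float64(160.5), np.float64(180.5))]
0.06 [(np.float64(160.75), np.float64(179.5))]
ptr [324.17431193 221.35779817] [ 0.52484853 -0.00543111] 0.07735201025185551 171.2486235356727
tip px pred (np.float64(321.723478477372), np.float64(228.03557808318646)) shank@52 (np.float64(321.7687700008523), np.float64(233.06297716346646))
```

View pics/n6.png

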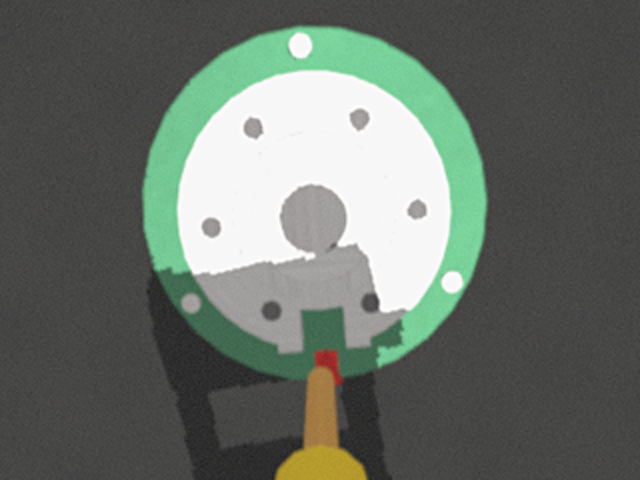

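Clear view now: the notch spans 160–181° (centre 170.5°) and the pointer measured 170.2° unoccluded, an error of about 0.3 mm. That is my 12th picture, so the rest is numeric. Go up and towards the cup, stopping short to measure it.

```bash
python3 -m jog '[{"tx":0,"ty":0,"tz":3,"yaw":0,"gripper":1},{"tx":0,"ty":2,"tz":5,"yaw":0,"gripper":1},{"tx":-1,"ty":6,"tz":5,"yaw":0,"gripper":1},{"tx":-2,"ty":10,"tz":5,"yaw":0,"gripper":1},{"tx":-2,"ty":14,"tz":5,"yaw":0,"gripper":1},{"tx":-2,"ty":16,"tz":5,"yaw":0,"gripper":1},{"tx":-2,"ty":16,"tz":5,"yaw":0,"gripper":1},{"tx":-2,"ty":16,"tz":5,"yaw":0,"gripper":1}]'
cat > cup.py <<'E'
from h import *
w=snap('wrist');a=snap('scene');b=snap('side');s=sense();t=s['tool_pos'];print(t,s['contact_force'])
def mask(i):
    k=cv2.inRange(cv2.cvtColor(i['pixels'],cv2.COLOR_RGB2HSV),(105,110,20),(128,255,255))
    return k
x,e=tri([ray(a,419,212),ray(b,272.5,179.5)]);print('static mouth',x,e)
u,v=proj(w,(.518,.243,.11));print('pred px',u,v)
N,l,st,ce=cv2.connectedComponentsWithStats(mask(w))
for j in range(1,N):
    if st[j,4]>500:print(st[j],ce[j].round())
j=min((j for j in range(1,N) if st[j,4]>500),key=lambda j:np.hypot(*(ce[j]-[u,v])))
c=max(cv2.findContours((l==j).astype(np.uint8),cv2.RETR_EXTERNAL,cv2.CHAIN_APPROX_NONE)[0],key=cv2.contourArea)
h=cv2.convexHull(c)[:,0].astype(float)
P=np.array([onz(w,*q,.11)[:2] for q in h])
# outer mouth circle: points whose cast circle is consistent; robust fit with r fixed .036
from scipy.optimize import least_squares
r=least_squares(lambda p:np.hypot(*(P-p).T)-.036,x[:2],loss='cauchy',f_scale=.001)
d=np.hypot(*(P-r.x).T)-.036;print('wrist mouth',r.x,'n',len(P),'inl',(abs(d)<.0015).sum(),(d*1000).round(1))
T=np.array(w['world_to_cam']);print('cam',-T[:3,:3].T@T[:3,3])
E
python3 cup.py
```

```text
time_s: 12.8
tool_pos: [0.5271, 0.1517, 0.3918]
tool_rot: [0.992, -0.125, -0.001, 0.0]
contact_force: [1.0, -0.5, -1.4]
width: 0.266
[0.52727817 0.15088293 0.39255451] [ 0.28786703 -0.38986598 -1.21276983]
static mouth [0.51928199 0.24381217 0.11203083] [np.float64(0.0011871165246387495), np.float64(0.0011871165246387933)]
pred px 233.7997298579923 237.25302608420193
[   0    0   50   29 1047] [21. 11.]
[ 196  186   84   87 5011] [238. 230.]
wrist mouth [0.51718473 0.24433818] n 38 inl 21 [19.9 21.3 22.4 22.8 22.9 22.4 20.1 18.1 15.2 11.8  5.1  1.8  0.1 -0.2
 -0.  -0.1  0.3  0.4  0.4  0.3  0.1  0.3 -0.   0.   0.2 -0.  -0.1  0.1
  0.1  0.   0.3  0.5  0.4  5.5 13.7 15.  16.6 18.9]
cam [0.59986873 0.1338552  0.4616215 ]
```

The cup mouth is at (0.5175, 0.2442), and the static pair agrees to 2 mm. Move over it, lower, then check.

```bash
python3 -m jog '[{"tx":-0.5,"ty":4,"tz":0,"yaw":0,"gripper":1},{"tx":-1,"ty":8,"tz":0,"yaw":0,"gripper":1},{"tx":-1,"ty":9.3,"tz":0,"yaw":0,"gripper":1},{"tx":-1,"ty":9.3,"tz":0,"yaw":0,"gripper":1},{"tx":-1,"ty":9.3,"tz":0,"yaw":0,"gripper":1},{"tx":-1,"ty":9.3,"tz":-2,"yaw":0,"gripper":1},{"tx":-1,"ty":9.3,"tz":-4,"yaw":0,"gripper":1},{"tx":-1,"ty":9.3,"tz":-6,"yaw":0,"gripper":1},{"tx":-1,"ty":9.3,"tz":-8,"yaw":0,"gripper":1},{"tx":-1,"ty":9.3,"tz":-8,"yaw":0,"gripper":1}]'
python3 - <<'E'
from h import *
w=snap('wrist');s=sense();t=s['tool_pos'];print(t,s['contact_force'],s['ft_torque'])
im=w['pixels'];hs=cv2.cvtColor(im,cv2.COLOR_RGB2HSV)
k=cv2.inRange(hs,(105,110,20),(128,255,255));N,l,st,ce=cv2.connectedComponentsWithStats(k);print([x.tolist() for x in st[1:] if x[4]>300])
print('pred mouth edges',[np.round(proj(w,(.5175+.036*np.cos(q),.2442+.036*np.sin(q),.11)),0) for q in np.arange(0,6.2,np.pi/2)])
br=cv2.inRange(hs,(8,80,60),(19,255,255));br[:150]=0
for y in range(190,300,10):
    u=np.nonzero(br[y,250:400])[0]
    if len(u):print(y,u.min()+250,u.max()+250)
for z in(.11,.13,.15,.19):print(z,proj(w,(t[0],t[1],t[2]-.312+z)) )
E
```

```text
time_s: 13.95
tool_pos: [0.517, 0.2432, 0.3105]
tool_rot: [0.992, -0.127, -0.002, 0.001]
contact_force: [0.6, -0.8, -1.3]
width: 0.268
[0.51733206 0.24351926 0.31241196] [ 0.37994824 -0.18231443 -0.14675041] [-0.01315001 -0.01061099 -0.02598989]
[[272, 166, 96, 104, 6725]]
pred mouth edges [array([307., 181.]), array([273., 239.]), array([331., 271.]), array([366., 216.])]
230 314 325
240 313 326
250 313 327
260 312 328
0.11 (np.float64(320.2909975387593), np.float64(227.8159169158798))
0.13 (np.float64(320.3425664013278), np.float64(235.45292604326858))
0.15 (np.float64(320.4022961173435), np.float64(244.29850385259675))
0.19 (np.float64(320.55544371905), np.float64(266.978655669349))
```

```bash
python3 -m jog '[{"tx":0,"ty":0,"tz":-1.5,"yaw":0,"gripper":1},{"tx":0,"ty":0,"tz":-3,"yaw":0,"gripper":1},{"tx":0,"ty":0,"tz":-4.5,"yaw":0,"gripper":1},{"tx":0,"ty":0,"tz":-6,"yaw":0,"gripper":1},{"tx":0,"ty":0,"tz":-7.5,"yaw":0,"gripper":1},{"tx":0,"ty":0,"tz":-8.5,"yaw":0,"gripper":1},{"tx":0,"ty":0,"tz":-9.2,"yaw":0,"gripper":1},{"tx":0,"ty":0,"tz":-9.6,"yaw":0,"gripper":1},{"tx":0,"ty":0,"tz":-9.8,"yaw":0,"gripper":1},{"tx":0,"ty":0,"tz":-9.8,"yaw":0,"gripper":1},{"tx":0,"ty":0,"tz":-9.8,"yaw":0,"gripper":1}]'
```

```text
time_s: 15.1
tool_pos: [0.5173, 0.2448, 0.2153]
tool_rot: [0.992, -0.126, 0.0, -0.0]
contact_force: [-0.6, 0.5, -0.9]
width: 0.265
```

```bash
python3 -m jog '[{"tx":0,"ty":0,"tz":-0.1,"yaw":0,"gripper":1},{"tx":0,"ty":0,"tz":-0.2,"yaw":0,"gripper":1},{"tx":0,"ty":0,"tz":-0.3,"yaw":0,"gripper":1},{"tx":0,"ty":0,"tz":-0.4,"yaw":0,"gripper":1},{"tx":0,"ty":0,"tz":-0.4,"yaw":0,"gripper":1}]'
python3 -m jog '[{"tx":0,"ty":0,"tz":-0.1,"yaw":0,"gripper":1},{"tx":0,"ty":0,"tz":-0.1,"yaw":0,"gripper":1}]'
python3 -m jog '[{"tx":0,"ty":0,"tz":-0.1,"yaw":0,"gripper":1},{"tx":0,"ty":0,"tz":-0.1,"yaw":0,"gripper":1}]'
```

```text
time_s: 15.6
tool_pos: [0.5171, 0.2448, 0.2107]
tool_rot: [0.992, -0.126, -0.0, 0.0]
contact_force: [0.9, -0.1, -1.4]
width: 0.265
time_s: 15.8
tool_pos: [0.5171, 0.2448, 0.2097]
tool_rot: [0.992, -0.126, -0.0, 0.0]
contact_force: [-0.6, 0.4, -1.7]
width: 0.262
time_s: 16.0
tool_pos: [0.5171, 0.2448, 0.2087]
tool_rot: [0.992, -0.126, -0.0, 0.0]
contact_force: [-0.1, -1.0, -1.0]
width: 0.268
```

No floor contact yet; carry on down in 1 mm steps.

```bash
python3 -m jog '[{"tx":0,"ty":0,"tz":-0.1,"yaw":0,"gripper":1},{"tx":0,"ty":0,"tz":-0.1,"yaw":0,"gripper":1}]'
python3 -m jog '[{"tx":0,"ty":0,"tz":-0.1,"yaw":0,"gripper":1},{"tx":0,"ty":0,"tz":-0.1,"yaw":0,"gripper":1}]'
python3 -m jog '[{"tx":0,"ty":0,"tz":-0.1,"yaw":0,"gripper":1},{"tx":0,"ty":0,"tz":-0.1,"yaw":0,"gripper":1}]'
```

```text
time_s: 16.2
tool_pos: [0.5172, 0.2448, 0.2081]
tool_rot: [0.992, -0.126, 0.0, -0.0]
contact_force: [-0.1, -0.1, 1.2]
width: 0.265
time_s: 16.4
tool_pos: [0.5175, 0.2449, 0.208]
tool_rot: [0.992, -0.126, 0.001, -0.0]
contact_force: [-1.2, -1.3, 8.7]
width: 0.265
time_s: 16.6
tool_pos: [0.5178, 0.2449, 0.2079]
tool_rot: [0.992, -0.126, 0.001, -0.001]
contact_force: [-2.9, -1.2, 16.7]
width: 0.27
```

Floor contact at TCP z 0.208. Relieve the load by 2.5 mm, open gradually, then lift away.

```bash
python3 -m jog '[{"tx":0,"ty":0,"tz":0.2,"yaw":0,"gripper":1},{"tx":0,"ty":0,"tz":0.2,"yaw":0,"gripper":1},{"tx":0,"ty":0,"tz":0.2,"yaw":0,"gripper":2.6},{"tx":0,"ty":0,"tz":0.2,"yaw":0,"gripper":3},{"tx":0,"ty":0,"tz":0.2,"yaw":0,"gripper":4},{"tx":0,"ty":0,"tz":0.2,"yaw":0,"gripper":5.5},{"tx":0,"ty":0,"tz":0.2,"yaw":0,"gripper":7},{"tx":0,"ty":0,"tz":0.2,"yaw":0,"gripper":8.5},{"tx":0,"ty":0,"tz":0.2,"yaw":0,"gripper":8.5},{"tx":0,"ty":0,"tz":0.2,"yaw":0,"gripper":8.5},{"tx":0,"ty":0,"tz":0.2,"yaw":0,"gripper":8.5},{"tx":0,"ty":0,"tz":0.2,"yaw":0,"gripper":8.5}]'
python3 - <<'E'
from h import *
s=sense();print(s['tool_pos'],s['contact_force'])
for n in('scene','side','wrist'):
    i=snap(n);k=cv2.inRange(cv2.cvtColor(i['pixels'],cv2.COLOR_RGB2HSV),(20,120,60),(32,255,255))
    N,l,st,ce=cv2.connectedComponentsWithStats(k)
    print(n,[(st[j].tolist(),ce[j].round(1).tolist()) for j in range(1,N) if st[j,4]>60 and (n=='wrist' or np.hypot(*(ce[j]-proj(i,(.517,.244,.15))))<60)],[np.round(proj(i,(.517,.244,z)),1) for z in(.11,.15,.19)])
E
```

```text
time_s: 17.8
tool_pos: [0.5172, 0.2448, 0.2079]
tool_rot: [0.992, -0.126, 0.0, -0.0]
contact_force: [1.0, -0.5, 0.7]
width: 0.994
[0.5171522  0.24479325 0.20788581] [ 0.9809632  -0.49560141  0.70843684]
scene [([416, 185, 13, 32, 274], [421.7, 199.1])] [array([418.8, 211.8]), array([421.1, 199.6]), array([423.4, 186.8])]
side [] [array([271.8, 180.7]), array([271.1, 167.9]), array([270.3, 154.8])]
wrist [([286, 261, 70, 100, 4322], [320.1, 309.7]), ([280, 348, 81, 76, 4841], [320.2, 386.4])] [array([323.7, 284.7]), array([324.5, 327.1]), array([326. , 400.2])]
```

The tool stands upright, released. Lift straight up.

```bash
python3 -m jog '[{"tx":0,"ty":0,"tz":0.5,"yaw":0,"gripper":8.5},{"tx":0,"ty":0,"tz":1.5,"yaw":0,"gripper":8.5},{"tx":0,"ty":0,"tz":3,"yaw":0,"gripper":8.5},{"tx":0,"ty":0,"tz":4.5,"yaw":0,"gripper":8.5},{"tx":0,"ty":0,"tz":6,"yaw":0,"gripper":8.5},{"tx":0,"ty":0,"tz":7.5,"yaw":0,"gripper":8.5},{"tx":0,"ty":0,"tz":9,"yaw":0,"gripper":8.5},{"tx":0,"ty":0,"tz":11,"yaw":0,"gripper":8.5},{"tx":0,"ty":0,"tz":13,"yaw":0,"gripper":8.5},{"tx":0,"ty":0,"tz":15,"yaw":0,"gripper":8.5},{"tx":0,"ty":0,"tz":17,"yaw":0,"gripper":8.5},{"tx":0,"ty":0,"tz":17,"yaw":0,"gripper":8.5}]'
cat > fin.py <<'E'
from h import *
s=sense();print(s['time_s'],s['tool_pos'],s['contact_force'])
R={}
for n in('scene','side','wrist'):
    i=snap(n);k=cv2.inRange(cv2.cvtColor(i['pixels'],cv2.COLOR_RGB2HSV),(20,120,60),(32,255,255))
    N,l,st,ce=cv2.connectedComponentsWithStats(k)
    L=[(ce[j].round(1).tolist(),st[j].tolist()) for j in range(1,N) if st[j,4]>60 and np.hypot(*(ce[j]-proj(i,(.517,.244,.15))))<70]
    print(n,L,[np.round(proj(i,(.517,.244,z)),1) for z in(.11,.145,.19)])
    if L: R[n]=ray(i,*L[0][0])
print(tri(list(R.values())) if len(R)>1 else '')
E
python3 fin.py
```

```text
time_s: 19.15
tool_pos: [0.5173, 0.2449, 0.3815]
tool_rot: [0.992, -0.126, 0.002, -0.001]
contact_force: [0.8, -0.3, -0.6]
width: 0.991
19.15 [0.51729445 0.24486981 0.381486  ] [ 0.76584573 -0.31879891 -0.5979151 ]
scene [([421.6, 199.0], [416, 185, 13, 32, 269])] [array([418.8, 211.8]), array([420.8, 201.1]), array([423.4, 186.8])]
side [([271.3, 168.5], [266, 153, 11, 33, 290])] [array([271.8, 180.7]), array([271.2, 169.6]), array([270.3, 154.8])]
wrist [([319.8, 223.8], [304, 197, 32, 52, 1241])] [array([322.3, 209.4]), array([322.4, 218.4]), array([322.7, 233.3])]
(array([0.51564685, 0.2460396 , 0.14917548]), [np.float64(0.0012135103264319712), np.float64(0.0027993877326305144), np.float64(0.0017949611913938021)])
```

It stands upright on the cup floor, handle at (0.516, 0.246, 0.149). Move back over the flange for a last check of flange and bystanders.

```bash
python3 -m jog '[{"tx":0,"ty":-2,"tz":1,"yaw":0,"gripper":8.5},{"tx":0,"ty":-6,"tz":1,"yaw":0,"gripper":8.5},{"tx":1,"ty":-10,"tz":1,"yaw":0,"gripper":8.5},{"tx":2,"ty":-14,"tz":1,"yaw":0,"gripper":8.5},{"tx":3,"ty":-18,"tz":1,"yaw":0,"gripper":8.5},{"tx":3,"ty":-22,"tz":1,"yaw":0,"gripper":8.5},{"tx":3,"ty":-25,"tz":1,"yaw":0,"gripper":8.5},{"tx":3,"ty":-25,"tz":1,"yaw":0,"gripper":8.5},{"tx":3,"ty":-25,"tz":1,"yaw":0,"gripper":8.5},{"tx":3,"ty":-25,"tz":1,"yaw":0,"gripper":8.5}]'
python3 meas.py n7.png; python3 fin.py
python3 - <<'E'
from h import *
i=snap('scene')
A=cv2.imread('pics/s0.png').astype(int);B=cv2.cvtColor(i['pixels'],cv2.COLOR_RGB2BGR).astype(int);D=abs(A-B).max(2)
for n,(x,y,h) in dict(jar=(293,330,18),ring=(390,319,20),wrench=(359,221,18),mouse=(285,229,12),red=(234,233,10),green=(223,222,10)).items():print(n,np.mean(D[y-h:y+h,x-h:x+h]>60).round(3))
E
```

```text
time_s: 20.3
tool_pos: [0.5471, -0.0045, 0.3874]
tool_rot: [0.992, -0.125, -0.0, -0.0]
contact_force: [-0.9, 0.0, -1.1]
width: 0.994
[ 0.54711948 -0.00430955  0.38754019] [ 0.44472268  0.27774577 -0.19626003]
0.048 [(np.float64(158.25), np.float64(181.75))]
0.052 [(np.float64(160.0), np.float64(180.5))]
0.056 [(np.float64(160.5), np.float64(180.5))]
0.06 [(np.float64(160.75), np.float64(179.5))]
ptr [325.91082803 212.94267516] [ 0.52215007 -0.00375917] 0.08028304410378254 170.3622644959798
tip px pred (np.float64(321.3237532397119), np.float64(227.48012446958276)) shank@52 (np.float64(321.35836138155423), np.float64(232.57412242434123))
20.35 [ 0.54711948 -0.00430955  0.38754019] [ 0.44472268  0.27774577 -0.19626003]
scene [([421.8, 198.4], [416, 184, 13, 33, 276])] [array([418.8, 211.8]), array([420.8, 201.1]), array([423.4, 186.8])]
side [([271.4, 169.0], [266, 152, 11, 34, 273])] [array([271.8, 180.7]), array([271.2, 169.6]), array([270.3, 154.8])]
wrist [([75.4, 307.0], [39, 284, 67, 53, 1497]), ([40.0, 333.7], [24, 319, 34, 30, 781])] [array([ 93.4, 294.3]), array([ 71.5, 310.6]), array([ 36.3, 336.9])]
(array([0.51808807, 0.2415349 , 0.14941576]), [np.float64(0.00580077906188466), np.float64(0.001336677495738604), np.float64(0.005187413771583658)])
jar 0.0
ring 0.0
wrench 0.048
mouse 0.0
red 0.0
green 0.095
```

```bash
python3 -c "
from workcell import *
print(close_job())"
```

```text
the job is handed in; nothing more can be done
None
```

The job is done and handed in, finishing at about 20 s of the 61 s allowed. I pulled the yellow pusher straight up out of the pot. With its shank in the notch I turned the flange about 163° clockwise to the pointer. I then lowered the pusher into the blue cup until it touched the floor, eased the load off, let go and lifted clear.

**Flange:** in the last wrist measurement the notch centre was at 170.3° and the pointer at 170.4°, well under 1 mm apart at the notch. While the shank hid part of the pointer, earlier readings put it 1–2° off. The clear views before and after gave 170.2° to 170.4°.

**Pusher:** it stands upright in the cup with its handle centre about 149 mm above the bench, close to the expected 145 mm. The last three-camera fit, where the wrist camera saw it at the edge of its picture, disagreed by up to 6 mm. The fit just before it agreed to 3 mm.

**Other things on the bench:** the jar, ring, mouse and red driver showed no change from the first picture. Small pixel changes near the wrench (5%) and green driver (10%) look like the arm's shadow, but I had used all 12 pictures and could not check by eye.

**Other notes:** my first move was refused for missing keys and nothing moved. The cup floor came about 1.5 mm lower than I had predicted, and I found it by force.

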